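# Release, refill and shut the card stapler

## Robot

A 7-joint arm with a two-finger parallel gripper is mounted at the origin on the work surface. World frame = base frame: x ahead of the robot, y to its left, z up, the work surface at z = 0. Lengths are in m, angles in rad, forces in N, time in s.
With the tool pointing down it reaches from about 0.4 to 0.925 m from the base axis. Payload 5.6 kg.
Tool frame: the origin (TCP) lies at the very end of the fingers, on their centre line; the grasp point (between the pads) lies 19 mm behind it; z points along the fingers, y is the line along which they close (so a half turn about z gives the same grasp; the last joint's range is limited). The gripper opens to 85 mm and grips with 20 to 120 N. Pads are 22 mm wide; open, the fingers measure 114 mm over their backs; the gripper's body (76 mm by 85 mm) begins 54 mm behind the grasp point. The pads swing forward as they close: fully open they stand 13 mm farther back than shut.
Start: joints at [1.214, 0.468, -0.012, 1.603, 0.006, 1.071, -0.056], TCP at [0.201, -0.618, 0.231] pointing down, gripper open.
Joint ranges: [-2.53, 2.53], [-0.31, 2.02], [-1.57, 1.55], [0.28, 2.44], [-1.29, 4.43], [0.15, 1.84], [-2.92, 2.92]. Speed limits (rad/s): [2.57, 2.57, 3.14, 3.14, 3.14, 3.14, 3.14].

## Interface

Orientations are given as a unit quaternion [x, y, z, w].
In Python, from station import * gives the robot as it stands.
- The arm moves only by the tool apply_moves, never from a script. Its argument "moves" is one flat list of numbers, 6 for each row, row after row: the shift along the tool's x, y, z as a fraction of full scale, then the turn, a rotation vector about the tool's x, y, z as a fraction of full scale. In form: [tx, ty, tz, ax, ay, az, tx, ty, tz, ax, ay, az, ...]. A call has 1 to 12 rows; each row is the pose to reach, as a shift and turn from the pose commanded when the call began, along the tool's axes at that moment; what a row does not reach only later rows make up. Full scale, the value 1, is 0.25 m for a shift and 45 degrees for a turn. A row lasts 1/12 s, in which the tool goes at most 41.7 mm and 7.16 degrees, less where a joint would pass 70% of its speed; a pose out of reach is approached as far as the arm can. A call with a number of a shift or a turn outside -1 to 1 is refused whole. A call with a gripper value outside its range is refused whole. "claw" is the closure, from -1 (fully open) to 1 (shut), set as the call begins (left out, the last holds). The fingers move at their own pace and stop on an object; the grip force is fixed at half the most. Time passes only in rows, so rows that repeat a pose let the fingers close. It gives the time, the measured TCP pose, the force, the opening and the grip force at its end, in the units of the state.
- state(): the state, without advancing time (a new reading comes with each control period).
- capture(name): name is "side" or "top"; returns (picture, depth): 420x560x3 uint8, red, green, blue; 420x560 float32, m along the optical axis (not along the pixel's ray), 0 where there is no reading.
- calibration(name): a dict with "intrinsics" (3x3 intrinsics, pixels), "D" ([k1, k2, p1, p2, k3] as OpenCV has them; the pictures are not rectified), "rvec" (rotation vector, rad) and "tvec" (3), from world to camera coordinates, as OpenCV has them. Camera axes: x right, y down, z forward; pixel columns grow to the right and rows downward; lengths in m; the calibration is good to about 2 mm. A picture is of the moment at which its call begins. calibration takes no time and is no camera call.
- sign_off(): hands the job in; it is judged then, once.
The state is a dict: "t": time; "joints": joint angles; "joint_velocities": joint speeds; "joint_torque": joint torques, N m; "tcp_pos": TCP position; "tool_rot": TCP orientation; "contact_force": force on the tool from outside, world axes, zero at the start; "wrist_torque": the same for the moment, N m; "grip_width": opening from 0.0 (shut) to 1.0 (fully open); "gripper_force": force on a finger pad.
Only numpy, scipy, OpenCV 4.12 (cv2) and the standard library are available. Lean on these libraries where they do the work, as an engineer would, in place of code of your own. Each camera call takes 0.05 s, during which the arm holds its last target. There are 200 camera calls.

## Task

The bench stapler that we use for button cards is empty. Take the wooden dowel from its rest, push it into the small hole in the stapler's rear wall to trip the catch so that the magazine drawer springs out, and lay the dowel back in its rest; set the full staple strip (not the short stub) astride the drawer's rail and push the drawer fully home until the catch holds it. Leave the stub and everything else on the table where it is.

Things in the scene. Friction and masses are not known exactly. Their poses are not given: they have to be found in the camera images.
- stapler: Bench stapler, fixed to the table: dark base 260 x 104 x 14 mm, on it a pale housing 60 mm wide (x = -100 to +125 mm), roof 98 mm above the table with a hump (130 x 56 mm) to 118 mm. Origin: centre of its underside. x runs from the front (-x, where the drawer comes out) to the rear (+x), z up.
- release_hole (a point): Centre of the round release hole, 20 mm across, in the outer face of the stapler's flat rear wall (6 mm thick), 74 mm above the table. Axes as the stapler's: the way in is along -x. 18 mm in from the outer face stands the flat steel pad (30 mm wide, 26 mm high) of the catch.
- catch: Steel catch inside the stapler, a lever pivoted at its origin (35 mm in from the rear face, 46 mm above the table). Its pad, behind the hole, gives about 10 mm in all, with 3 to 6 N; 4 to 6 mm (23 to 25 mm deep in the hole) frees the drawer. It springs back, and the closing drawer clicks past its nose by itself.
- drawer (a joint): How far the magazine drawer stands out, in m: 0 shut and held by the catch, 0.118 fully out. A spring of 3 to 4 N drives it out, slowly, when the catch is tripped. It can be pressed 3 mm past shut (-0.003), where the catch snaps in; that takes about 10 to 15 N over a full strip.
- drawer_front (a point): Middle of the outer face of the drawer's black front plate (46 mm wide, 8 mm thick, from 24 to 80 mm above the table), at 60 mm above the table, moving with the drawer. Axes as the stapler's: push it along +x to shut the drawer.
- rail (a point): On the crest of the drawer's rail, mid of its 120 mm loading stretch, 52 mm above the table, moving with the drawer. The rail is an upright blade 7.5 mm thick, round on top, along the stapler's x. With the drawer out, the stretch lies bare from the front plate (60 mm to -x) to the housing's mouth (60 mm to +x). Below it a tongue 14 mm wide, top 28 mm above the table. Axes as the stapler's.
- follower (a joint): Travel of the brass follower in the housing's mouth, in m: 0 at rest just inside the mouth, about 0.093 with a full strip shut in. Its spring (2 to 5 N) presses the strip against the front plate.
- dowel: Plain round wooden dowel, 180 mm long, 12 mm thick, 40 g. Origin at its middle, on its axis; x along it, both ends alike. It lies level in the rest.
- dowel_rest: Wooden rest, fixed: foot 100 x 46 x 8 mm with two V-notched posts (8 mm thick, at x = -40 and +40 mm), 72 mm free between them. Origin: centre of its underside. The dowel lies along its x, axis 38.5 mm above the table; the 90 degree V's are 31 mm wide at the top, 46 mm above the table.
- strip: Full strip of glued steel staples, 100 mm long (x), 15 mm wide (y), 24 mm high, legs down on the table: an upside-down U, crown 2.5 mm, legs 2 mm thick with 11 mm between. Origin: centre of its underside; seated on the rail this is 30.5 mm above the table. Either way round will do. It may lie left or right of the stapler. About 90 g.
- stub: Part-used stub of the same staples, 45 mm long, 15 mm wide, 24 mm high, origin as the strip's. Not to be loaded or moved.
- spool_yellow: Bystander: spool of yellow thread, 48 mm across, 56 mm high, origin under its centre.
- spool_blue: Bystander: spool of blue thread, 48 mm across, 56 mm high, origin under its centre.
- spool_rose: Bystander: spool of rose thread, 48 mm across, 56 mm high, origin under its centre.
- cone: Bystander: dark thread cone, 68 mm across the foot, 125 mm high, origin under its centre.
- button_jar: Bystander: jar of buttons, 74 mm across, 72 mm high, origin under its centre.
- thimble: Bystander: steel thimble, 26 mm across, 26 mm high, origin under its centre.
- tape_case: Bystander: white tape-measure case, 60 mm across, 18 mm high, origin under its centre.
- seam_ripper: Bystander: seam ripper with grey handle, 135 mm long, 12 mm thick, lying on the table, origin at its underside.

How it is judged:
On the way, in this order (a step that is already met when the one before it is completed fails the run):
1. the drawer comes free while the dowel presses the catch (contact force between dowel and catch above 0.5 N and value of joint drawer above 0.004 m).
2. the drawer has sprung out (value of joint drawer above 0.1 m), for 0.1 s.
3. the full strip sits astride the rail of the open drawer (x of strip in the frame of rail between -0.018 and 0.014 m and y of strip in the frame of rail between -0.004 and 0.004 m and z of strip in the frame of rail between -0.026 and -0.0175 m and angle between the x axis of strip and the x axis of stapler, either way round below 0.08 rad and value of joint drawer above 0.09 m), for 0.1 s.
At the end, for the whole second after the job is handed in: Drawer shut within 4 mm and held there by the catch; full strip astride the rail (4 mm sideways, 0.08 rad, underside 17.5 to 26 mm below the crest), follower back over 80 mm; dowel still in both V's of its rest (middle within 45 mm, axis 33 to 45 mm up, 0.1 rad) (value of joint drawer below 0.004 m and value of joint follower above 0.08 m and x of strip in the frame of rail between -0.018 and 0.014 m and y of strip in the frame of rail between -0.004 and 0.004 m and z of strip in the frame of rail between -0.026 and -0.0175 m and angle between the x axis of strip and the x axis of stapler, either way round below 0.08 rad and linear speed of each of strip, dowel below 0.02 m/s and horizontal distance between dowel and dowel_rest below 0.045 m and height (world z) of dowel between 0.033 and 0.045 m and angle between the x axis of dowel and the x axis of dowel_rest, either way round below 0.1 rad); the robot touches nothing.
It fails at once if the stub is moved more than 25 mm (distance of stub from where it was at the start of the episode above 0.025 m).
It fails at once if a bystander is moved more than 30 mm or knocked over (distance of any of spool_yellow, spool_blue, spool_rose, cone, button_jar, thimble, tape_case, seam_ripper from where it was at the start of the episode above 0.03 m or angle between any of spool_yellow, spool_blue, spool_rose, cone, button_jar, thimble, tape_case, seam_ripper's own z axis and vertical above 0.5 rad).
It also fails if it takes over 72 s, if anything falls off the work surface, if the arm or the gripper's body presses on something with over 40 N, if the wrist force passes 120 N, or if a joint passes its speed limit or range.

## Working session

There is one attempt and no reset: what is moved stays moved. The work goes in short steps, Python scripts to look and compute and a tool call to move; the robot and the scene stay as the last step left them, time stands still between calls to the robot, and variables do not carry over. Pictures are saved under pics/ and viewed, at most 11 in all, crops included, and the job is handed in when it is done.

Besides the shell and the picture viewer there is one more tool, called in YAML: its name, and indented under it one key for each argument. apply_moves: Moves the arm, as the interface text tells. Its arguments: {"type":"object","properties":{"moves":{"type":"array","items":{"type":"number"}},"claw":{"type":"number"}},"required":["moves"]}

```bash
mkdir -p pics; ls; python3 - <<'E'
from station import *
import cv2,numpy as np
for n in("side","top"):
    p,d=capture(n); np.savez("pics/%s0.npz"%n,p=p,d=d); cv2.imwrite("pics/%s0.png"%n,p[:,:,::-1]); c=calibration(n)
    R=cv2.Rodrigues(np.array(c["rvec"]))[0]; print(n,c["intrinsics"],c["D"],(-R.T@np.array(c["tvec"]).ravel()).round(3),R[2].round(3))
print(state())
E
```

```text
pics
side [[452.10170154   0.         276.61598667]
 [  0.         452.10170154 205.8914427 ]
 [  0.           0.           1.        ]] [-0.09521876  0.          0.          0.          0.        ] [0.232 0.916 0.887] [ 0.245 -0.716 -0.654]
top [[522.91883248   0.         277.87610885]
 [  0.         522.91883248 206.84745703]
 [  0.           0.           1.        ]] [-0.01034679  0.          0.          0.          0.        ] [0.289 0.042 1.331] [ 0.201 -0.013 -0.979]
{'t': 0.1, 'joints': array([ 1.21402005,  0.46826193, -0.0115892 ,  1.60353884,  0.00598648,
        1.0713881 , -0.05629359]), 'joint_velocities': array([ 0.00175783, -0.00131785, -0.00062484, -0.0031198 , -0.00028685,
       -0.00154841,  0.00098726]), 'joint_torque': array([ 5.23073049e-04, -5.33521628e+01,  2.12134863e-02, -2.51969326e+01,
        1.14886949e-02,  4.26599188e-03, -1.00383403e-05]), 'tcp_pos': array([ 0.20040327, -0.61781052,  0.23044818]), 'tool_rot': array([ 9.87723965e-01,  1.56207426e-01, -1.75093815e-04, -7.61018060e-04]), 'contact_force': array([ 0.08200148, -0.47753738,  0.13001279]), 'wrist_torque': array([ 0.03577275, -0.02002798,  0.02666967]), 'gripper_force': 0.0, 'grip_width': 0.9986477569050112}
```

View pics/side0.png

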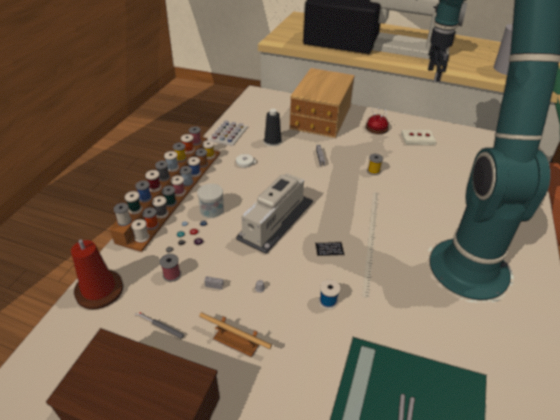

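View pics/top0.png

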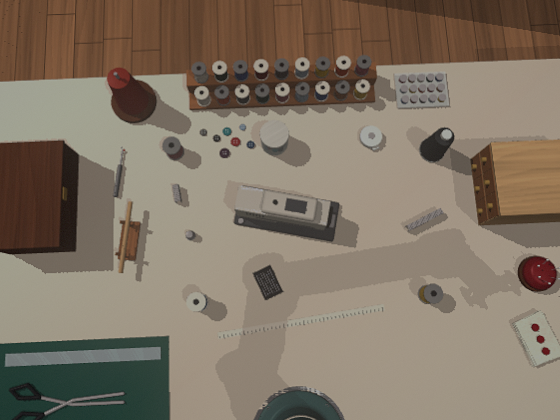

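```bash
cat > h.py <<'E'
import cv2,numpy as np
from station import *
def cloud(n,d):
    c=calibration(n);K=np.array(c["intrinsics"]);D=np.array(c["D"]).ravel()
    R=cv2.Rodrigues(np.array(c["rvec"]))[0];t=np.array(c["tvec"]).ravel()
    v,u=np.mgrid[0:420,0:560]
    q=cv2.undistortPoints(np.stack([u,v],-1).reshape(-1,1,2).astype(float),K,D).reshape(420,560,2)
    P=np.dstack([q*d[...,None],d]); W=(P-t)@R; W[d==0]=np.nan; return W
def proj(n,X):
    c=calibration(n)
    return cv2.projectPoints(np.array(X,float).reshape(-1,1,3),np.array(c["rvec"]),np.array(c["tvec"]),np.array(c["intrinsics"]),np.array(c["D"]))[0].reshape(-1,2)
def rect(W,box,z0,z1):
    "min area rect of points in pixel box with height in range"
    u0,v0,u1,v1=box;P=W[v0:v1,u0:u1].reshape(-1,3);m=(P[:,2]>z0)&(P[:,2]<z1);P=P[m]
    r=cv2.minAreaRect(P[:,:2].astype(np.float32)*1000)
    return len(P),np.round(r[0],1),np.round(r[1],1),round(r[2],1),P[:,2].mean().round(4),P[:,2].max().round(4)
E
python3 - <<'E'
from h import *
a=np.load("pics/side0.npz");b=np.load("pics/top0.npz")
WT=cloud("top",b["d"]);WS=cloud("side",a["d"])
print("table z",np.nanmedian(WT[300:310,230:330,2]),np.nanmedian(WS[255:300,350:370,2]))
for nm,bx,z0,z1 in[("stapbase",(225,175,350,250),.007,.02),("roof",(225,175,350,250),.085,.104),("hump",(225,175,350,250),.11,.13),("strip",(395,200,455,240),.012,.04),("stub",(165,178,188,208),.012,.04),("dowel",(110,190,147,280),.034,.06),("restfoot",(105,190,150,280),.004,.02),("thimble",(180,225,200,245),.012,.04),("blue",(180,285,215,320),.03,.07),("yellow",(420,280,450,310),.03,.07),("ripper",(105,140,130,200),.004,.03),("cone",(410,120,460,165),.03,.2),("rose",(160,132,190,162),.03,.07),("jar",(255,115,295,160),.05,.09)]:
    print(nm,*rect(WT,bx,z0,z1))
print("S")
for nm,bx,z0,z1 in[("roof",(235,165,320,255),.085,.104),("hump",(235,165,320,255),.11,.13),("strip",(310,140,330,170),.012,.04),("stub",(200,272,228,292),.012,.04),("dowel",(195,308,278,352),.034,.06)]:
    print(nm,*rect(WS,bx,z0,z1))
A=cv2.resize(b["p"][160:260,215:365,::-1],None,fx=4,fy=4,interpolation=cv2.INTER_CUBIC)[:300]
B=cv2.resize(a["p"][165:260,225:325,::-1],None,fx=3,fy=3,interpolation=cv2.INTER_CUBIC)
C=np.zeros((600,600,3),np.uint8);C[:300]=A[:, :600];C[300:300+285,:300]=B
C[300:600,300:600]=cv2.resize(a["p"][300:360,190:290,::-1],(300,180),interpolation=cv2.INTER_CUBIC)[:300].repeat(1,0) if 0 else cv2.copyMakeBorder(cv2.resize(a["p"][300:360,190:290,::-1],(300,180)),0,120,0,0,cv2.BORDER_CONSTANT)
cv2.imwrite("pics/z1.png",C)
E
```

```text
table z 2.772262854003988e-05 -0.0007564230071140334
stapbase 1208 [548.2   1.6] [320.8 192.6] 88.1 0.0137 0.02
roof 1118 [546.6  12. ] [234.6  62.5] 77.0 0.0977 0.1039
hump 1231 [ 5.441e+02 -5.000e-01] [129.3  56.7] 77.4 0.1182 0.128
strip 235 [ 510.7 -346.4] [ 14.9 100.4] 23.7 0.0243 0.033
stub 114 [608.9 285.6] [46.3 15.9] 7.3 0.0236 0.0299
dowel 398 [497.9 408.9] [ 37.7 179.4] 83.7 0.0434 0.0521
restfoot 798 [509.2 414.5] [234.5 114.3] 0.5 0.0072 0.0191
thimble 52 [498.9 252.7] [17.2 17.8] 42.9 0.0233 0.0314
blue 317 [329.2 233.7] [46.8 45.2] 88.1 0.0562 0.0645
yellow 331 [ 322.4 -338.5] [45.6 45.3] 67.8 0.0548 0.0651
ripper 345 [683.5 442.4] [161.8  64.1] 0.3 0.0087 0.0191
cone 644 [ 696.4 -387.8] [52.5 56.6] 5.2 0.09 0.1315
rose 294 [726.2 291.5] [44.8 47.4] 86.0 0.0545 0.0645
jar 683 [739.4  26.4] [71.1 73.5] 87.1 0.0716 0.0809
S
roof 751 [548.8  17.8] [230.2  64.4] 76.9 0.0962 0.1039
hump 635 [544.1   1.6] [133.2  56.9] 78.0 0.1172 0.1234
strip 92 [ 512.5 -345.8] [ 16.4 101.9] 24.6 0.0211 0.0269
stub 140 [609.7 287.5] [46.  19.1] 8.2 0.0213 0.0274
dowel 500 [497.9 409.7] [ 38.2 179.5] 81.8 0.0417 0.0474
```

View pics/z1.png

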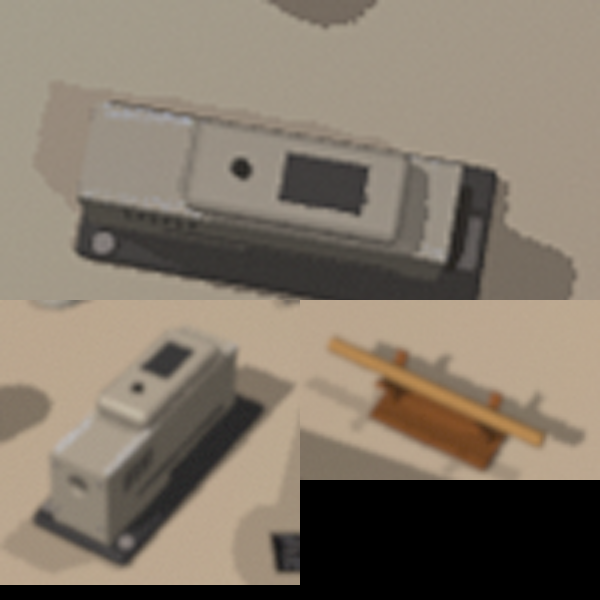

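```bash
cat >> h.py <<'E'
def line(P,q,width,it=8):
    "robust 2D axis fit near line q=(x,y,yaw)"
    x,y,a=q
    for _ in range(it):
        d=np.array([np.cos(a),np.sin(a)]);n=np.array([-d[1],d[0]]);r=P[:,:2]-[x,y]
        m=abs(r@n)<width; s=r[m]@d;o=r[m]@n
        k=np.polyfit(s,o,1);a+=np.arctan(k[0]);c=(np.percentile(s,.5)+np.percentile(s,99.5))/2
        x,y=np.array([x,y])+d*c+n*np.polyval(k,c)
    return round(x,4),round(y,4),round(np.degrees(a),2),(np.ptp(s)).round(4),m.sum()
def S(P,o,yaw):
    "world -> stapler frame"
    a=np.radians(yaw);r=P-np.array([o[0],o[1],0]);c,s=np.cos(a),np.sin(a)
    return np.stack([r[...,0]*c+r[...,1]*s,-r[...,0]*s+r[...,1]*c,r[...,2]],-1)
def sel(W,box,z0,z1):
    u0,v0,u1,v1=box;P=W[v0:v1,u0:u1].reshape(-1,3);return P[(P[:,2]>z0)&(P[:,2]<z1)]
E
python3 - <<'E'
from h import *
a=np.load("pics/side0.npz");b=np.load("pics/top0.npz")
C={"top":cloud("top",b["d"]),"side":cloud("side",a["d"])}
for n,bd,bs,bst in(("top",(110,190,147,280),(395,200,455,240),(225,175,350,250)),("side",(195,308,278,352),(308,140,332,172),(235,165,320,255))):
    W=C[n]
    print(n,"dowel",line(sel(W,bd,.040,.05),(.498,.409,np.radians(-6.5)),.0065), "strip",line(sel(W,bs,.019,.03),(.5115,-.346,np.radians(113.7)),.009))
    P=sel(W,bst,.03,.09);Q=S(P,(.545,.0016),77.2)
    m=(abs(Q[:,1]-.03)<.006)&(abs(Q[:,0])<.11)&(Q[:,2]>.05); k=np.polyfit(Q[m,0],Q[m,1],1);r=Q[m,1]-np.polyval(k,Q[m,0]);print("side face yaw corr",np.degrees(np.arctan(k[0])),"y at 0",k[1],m.sum(),r.std())
    m=(abs(Q[:,0]-.125)<.008)&(abs(Q[:,1])<.025); 
    if m.sum()>10: k=np.polyfit(Q[m,1],Q[m,0],1);print("rear face: slope deg",np.degrees(np.arctan(k[0])),"x",k[1],np.median(Q[m,0]),m.sum())
    P=sel(W,bst,.094,.102);Q=S(P,(.545,.0016),77.2); print("roof x",np.percentile(Q[:,0],[1,99]),"y",np.percentile(Q[:,1],[1,99]))
    for lo,hi in((-.09,-.07),(.07,.1)): q=Q[(Q[:,0]>lo)&(Q[:,0]<hi),1]; print(np.percentile(q,[2,98]))
    P=sel(W,bst,.113,.122);Q=S(P,(.545,.0016),77.2); print("hump x",np.percentile(Q[:,0],[1,99]),"y",np.percentile(Q[:,1],[1,99]))
# hole in side: rectify rear wall
ys=np.linspace(.03,-.03,121);zs=np.linspace(.1,.04,121);Y,Z=np.meshgrid(ys,zs);t=np.radians(77.2);X=.125
Wd=np.stack([.545+X*np.cos(t)-Y*np.sin(t),.0016+X*np.sin(t)+Y*np.cos(t),Z],-1)
uv=proj("side",Wd).reshape(121,121,2).astype(np.float32)
g=cv2.remap(a["p"],uv[...,0],uv[...,1],cv2.INTER_CUBIC);gr=cv2.cvtColor(g,cv2.COLOR_RGB2GRAY).astype(float)
# dark or different blob near (0,.074)
m=abs(gr-np.median(gr[30:90,30:90]));mm=(m>25)&(np.hypot(Y,Z-.074)<.016);print("hole",Y[mm].mean(),Z[mm].mean(),mm.sum()*.25,"mm2 (314)",(Y[mm].min(),Y[mm].max(),Z[mm].min(),Z[mm].max()))
cv2.imwrite("pics/z2.png",cv2.resize(g[:,:,::-1],(484,484)))
E
```

```text
top dowel (np.float64(0.4971), np.float64(0.407), np.float64(-6.83), np.float64(0.1794), np.int64(280)) strip (np.float64(0.511), np.float64(-0.3464), np.float64(114.22), np.float64(0.1004), np.int64(222))
side face yaw corr 0.05054528111888521 y at 0 0.030107877257449185 243 0.0006046544471348462
roof x [-0.09577207  0.1267283 ] y [-0.02938402  0.03052486]
[-0.02839736  0.03014096]
[-0.02897129  0.02882925]
hump x [-0.06451086  0.06046218] y [-0.02560938  0.02792246]
side dowel (np.float64(0.4965), np.float64(0.412), np.float64(-7.15), np.float64(0.1762), np.int64(332)) strip (np.float64(0.5115), np.float64(-0.3444), np.float64(114.55), np.float64(0.099), np.int64(71))
side face yaw corr 0.05798926069481902 y at 0 0.02917524616001148 419 0.0009709337005279034
rear face: slope deg 0.7145604737814558 x 0.1277560207693409 0.12789291472408998 240
roof x [-0.09591579  0.12961803] y [-0.03085866  0.03098523]
[-0.02965261  0.02986805]
[-0.02847129  0.02959831]
hump x [-0.06247026  0.06264324] y [-0.02569134  0.02741232]
hole -0.0022103448275862087 0.07374655172413794 145.0 mm2 (314) (np.float64(-0.010500000000000002), np.float64(0.005999999999999998), np.float64(0.069), np.float64(0.079))
```

View pics/z2.png

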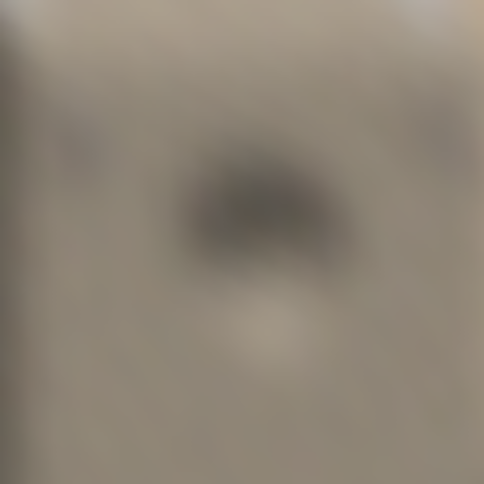

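```bash
cat >> h.py <<'E'
from scipy.spatial.transform import Rotation as Ro
def Rt(psi): a=np.radians(psi);return Ro.from_matrix(np.array([[np.cos(a),np.sin(a),0],[np.sin(a),-np.cos(a),0],[0,0,-1.]]))
def st(x,y,z,o=(.545,.0016),yaw=77.25):
    "stapler frame -> world"
    a=np.radians(yaw);return [o[0]+x*np.cos(a)-y*np.sin(a),o[1]+x*np.sin(a)+y*np.cos(a),z]
def plan(*wps,start=None):
    s=state();p,R=(s["tcp_pos"],Ro.from_quat(s["tool_rot"])) if start is None else (np.array(start[:3]),Rt(start[3]))
    for w in wps:
        q,T=np.array(w[:3]),Rt(w[3]);t=R.inv().apply(q-p)/.25;r=np.degrees((R.inv()*T).as_rotvec())/45
        n=max(np.linalg.norm(q-p)/.0417,np.linalg.norm(r)*45/7.16)
        print([round(float(v),3) for v in np.r_[t,r]],"rows",round(n,1));p,R=q,T
def stat():
    s=state();print({k:np.round(s[k],4).tolist() for k in("t","tcp_pos","contact_force","grip_width","gripper_force","joints")},"yaw",np.degrees(np.arctan2(*Ro.from_quat(s["tool_rot"]).as_matrix()[[1,0],0])).round(2))
E
python3 - <<'E'
from h import *
plan((.37,-.47,.23,18),(.53,-.27,.23,10),(.59,-.04,.23,2),(.57,.19,.23,-7),(.497,.409,.16,-7),(.497,.409,.0195,-7))
E
```

```text
[0.828, -0.353, 0.002, -0.002, 0.0, -0.001] rows 5.4
[0.856, -0.563, 0.0, 0.0, 0.0, 0.178] rows 6.1
[0.396, -0.864, 0.0, 0.0, 0.0, 0.178] rows 5.7
[-0.048, -0.922, 0.0, 0.0, 0.0, 0.2] rows 5.5
[-0.397, -0.834, 0.28, 0.0, 0.0, 0.0] rows 5.8
[0.0, 0.0, 0.562, 0.0, 0.0, 0.0] rows 3.4
```

apply_moves:
  moves: [0.828,-0.353,0.002,0,0,0,0.828,-0.353,0.002,0,0,0,0.828,-0.353,0.002,0,0,0,0.828,-0.353,0.002,0,0,0,0.828,-0.353,0.002,0,0,0,0.828,-0.353,0.002,0,0,0]
  claw: -1

```text
t: 0.6
tcp_pos: [0.3757, -0.4649, 0.2305]
tool_rot: [0.987, 0.16, 0.001, -0.001]
contact_force: [0.8, 0.6, 0.1]
grip_width: 0.998
gripper_force: 0.0
```

apply_moves:
  moves: [0.856,-0.563,0,0,0,0.178,0.856,-0.563,0,0,0,0.178,0.856,-0.563,0,0,0,0.178,0.856,-0.563,0,0,0,0.178,0.856,-0.563,0,0,0,0.178,0.856,-0.563,0,0,0,0.178,0.856,-0.563,0,0,0,0.178]

```text
t: 1.18
tcp_pos: [0.5351, -0.262, 0.2306]
tool_rot: [0.996, 0.092, 0.001, -0.002]
contact_force: [-0.1, 0.4, 0.7]
grip_width: 1.002
gripper_force: 0.0
```

apply_moves:
  moves: [0.396,-0.864,0,0,0,0.178,0.396,-0.864,0,0,0,0.178,0.396,-0.864,0,0,0,0.178,0.396,-0.864,0,0,0,0.178,0.396,-0.864,0,0,0,0.178,0.396,-0.864,0,0,0,0.178]

```text
t: 1.68
tcp_pos: [0.5907, -0.0364, 0.2306]
tool_rot: [1.0, 0.019, -0.0, -0.001]
contact_force: [0.2, 0.4, 0.4]
grip_width: 1.001
gripper_force: 0.0
```

apply_moves:
  moves: [-0.048,-0.922,0,0,0,0.2,-0.048,-0.922,0,0,0,0.2,-0.048,-0.922,0,0,0,0.2,-0.048,-0.922,0,0,0,0.2,-0.048,-0.922,0,0,0,0.2,-0.048,-0.922,0,0,0,0.2]

```text
t: 2.18
tcp_pos: [0.5689, 0.1949, 0.2306]
tool_rot: [0.998, -0.059, -0.001, -0.001]
contact_force: [-1.2, -0.0, -0.1]
grip_width: 1.001
gripper_force: 0.0
```

apply_moves:
  moves: [-0.397,-0.834,0.28,0,0,0,-0.397,-0.834,0.28,0,0,0,-0.397,-0.834,0.28,0,0,0,-0.397,-0.834,0.28,0,0,0,-0.397,-0.834,0.28,0,0,0,-0.397,-0.834,0.28,0,0,0,-0.397,-0.834,0.28,0,0,0,-0.397,-0.834,0.28,0,0,0]

```text
t: 2.85
tcp_pos: [0.4955, 0.4103, 0.1593]
tool_rot: [0.998, -0.059, -0.001, 0.0]
contact_force: [0.3, -1.3, -0.1]
grip_width: 0.997
gripper_force: 0.0
```

```bash
python3 -c "
from h import *
stat();plan((.497,.409,.0195,-7),(.497,.409,.12,-7),(.57,.33,.12,35))
p,d=capture('side');cv2.imwrite('pics/s1.png',p[200:,100:400,::-1])"
```

```text
{'t': 2.85, 'tcp_pos': [0.4955, 0.4103, 0.1593], 'contact_force': [0.3454, -1.2523, -0.0782], 'grip_width': 0.9973, 'gripper_force': 0.0, 'joints': [-0.5329, 0.5566, -0.2905, 1.6626, 0.1853, 0.9521, -2.579]} yaw -6.77
[0.008, 0.004, 0.559, 0.001, 0.003, 0.005] rows 3.4
[0.0, 0.0, -0.402, 0.0, 0.0, 0.0] rows 2.4
[0.328, 0.278, 0.0, 0.0, 0.0, -0.933] rows 5.9
```

View pics/s1.png

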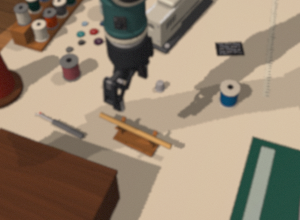

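apply_moves:
  moves: [0.007,0.004,0.3,0,0,0.005,0.007,0.004,0.45,0,0,0.005,0.007,0.004,0.558,0,0,0.005,0.007,0.004,0.558,0,0,0.005,0.007,0.004,0.558,0,0,0.005,0.007,0.004,0.558,0,0,0.005]

```text
t: 3.4
tcp_pos: [0.5004, 0.4065, 0.0219]
tool_rot: [0.998, -0.064, 0.0, 0.0]
contact_force: [1.4, 0.4, 1.1]
grip_width: 1.003
gripper_force: 0.0
```

apply_moves:
  moves: [0,0,0,0,0,0,0,0,0,0,0,0,0,0,0,0,0,0,0,0,0,0,0,0,0,0,0,0,0,0,0,0,0,0,0,0,0,0,0,0,0,0,0,0,0,0,0,0,0,0,0,0,0,0,0,0,0,0,0,0]
  claw: 1

```text
t: 4.23
tcp_pos: [0.4997, 0.4085, 0.0221]
tool_rot: [0.998, -0.063, 0.001, -0.001]
contact_force: [0.1, 4.1, 4.5]
grip_width: 0.117
gripper_force: 58.6
```

```bash
python3 -c "
from h import *
stat();z=state()['tcp_pos'][2]
plan((.497,.409,.12,-7),(.57,.33,.12,37),st(.127+.09+.045,0,.0555)+[77.25])"
```

```text
{'t': 4.2333, 'tcp_pos': [0.4997, 0.4085, 0.0221], 'contact_force': [0.0699, 4.0904, 4.4743], 'grip_width': 0.1167, 'gripper_force': 58.6305, 'joints': [-0.5624, 0.7356, -0.2422, 1.7187, 0.2471, 0.7148, -2.6287]} yaw -7.24
[-0.011, -0.002, -0.392, -0.003, -0.001, -0.005] rows 2.3
[0.328, 0.278, 0.0, 0.0, 0.0, -0.978] rows 6.1
[-0.071, 0.312, 0.258, 0.0, 0.0, -0.894] rows 5.6
```

apply_moves:
  moves: [0,0,-0.1,0,0,0,0,0,-0.2,0,0,0,0,0,-0.3,0,0,0,0,0,-0.4,0,0,0,0,0,-0.4,0,0,0]

```text
t: 4.65
tcp_pos: [0.5013, 0.4081, 0.1257]
tool_rot: [0.998, -0.064, 0.002, -0.002]
contact_force: [0.5, 0.5, 0.0]
grip_width: 0.112
gripper_force: 58.6
```

apply_moves:
  moves: [0.328,0.278,0,0,0,-0.15,0.328,0.278,0,0,0,-0.3,0.328,0.278,0,0,0,-0.45,0.328,0.278,0,0,0,-0.6,0.328,0.278,0,0,0,-0.75,0.328,0.278,0,0,0,-0.9,0.328,0.278,0,0,0,-0.98,0.328,0.278,0,0,0,-0.98,0.328,0.278,0,0,0,-0.98]

```text
t: 5.4
tcp_pos: [0.5714, 0.3267, 0.1199]
tool_rot: [0.949, 0.315, -0.001, 0.0]
contact_force: [0.6, -0.5, -1.1]
grip_width: 0.117
gripper_force: 58.6
```

```bash
python3 -c "
from h import *
stat()
plan(st(.25,0,.0576)+[77.25])"
```

```text
{'t': 5.4, 'tcp_pos': [0.5714, 0.3267, 0.1199], 'contact_force': [0.5823, -0.4621, -1.0813], 'grip_width': 0.1168, 'gripper_force': 58.6035, 'joints': [-0.2576, 0.6556, -0.4469, 1.6384, 0.3357, 0.9275, -1.7582]} yaw 36.68
[-0.101, 0.33, 0.25, -0.001, 0.003, -0.901] rows 5.7
```

apply_moves:
  moves: [-0.05,0.16,0,0,0,-0.15,-0.1,0.33,0.05,0,0,-0.3,-0.1,0.33,0.1,0,0,-0.45,-0.1,0.33,0.15,0,0,-0.6,-0.1,0.33,0.25,0,0,-0.75,-0.1,0.33,0.25,0,0,-0.9,-0.1,0.33,0.25,0,0,-0.9,-0.1,0.33,0.25,0,0,-0.9,-0.1,0.33,0.25,0,0,-0.9]

```text
t: 6.15
tcp_pos: [0.6017, 0.2471, 0.0592]
tool_rot: [0.782, 0.623, 0.0, 0.0]
contact_force: [0.2, 0.2, 0.1]
grip_width: 0.11
gripper_force: 58.6
```

```bash
python3 - <<'E'
from h import *
stat();plan(st(.25,0,.0576)+[77.25])
for n in("side","top"):
    p,d=capture(n);W=cloud(n,d);np.savez("pics/%s1.npz"%n,p=p,d=d)
    Q=S(W,(.545,.0016),77.25);m=(Q[...,0]>.14)&(Q[...,0]<.35)&(abs(Q[...,1])<.02)&(Q[...,2]>.064)&(Q[...,2]<.09)
    q=Q[m];f=q[q[:,0]<.21]
    print(n,m.sum(),"tip",q[:,0].min() if len(q) else 0,"front part",[(round(x,3),*np.round([np.median(f[abs(f[:,0]-x)<.008,1]),f[abs(f[:,0]-x)<.008,2].max()],4)) for x in(.17,.19,.205) if (abs(f[:,0]-x)<.008).any()])
    if n=="side": cv2.imwrite("pics/s2.png",cv2.resize(p[180:300,180:340,::-1],None,fx=4,fy=4,interpolation=cv2.INTER_CUBIC))
E
```

```text
{'t': 6.15, 'tcp_pos': [0.6017, 0.2471, 0.0592], 'contact_force': [0.1995, 0.1634, 0.0593], 'grip_width': 0.1101, 'gripper_force': 58.6221, 'joints': [-0.0446, 0.7588, -0.5682, 1.6803, 0.5132, 0.855, -1.057]} yaw 77.13
[-0.008, -0.004, 0.007, 0.001, -0.0, -0.003] rows 0.1
side 276 tip 0.15994649996654628 front part [(0.17, np.float64(0.0003), np.float64(0.0831)), (0.19, np.float64(-0.0002), np.float64(0.0822)), (0.205, np.float64(-0.0079), np.float64(0.0778))]
top 49 tip 0.3101215108881853 front part []
```

View pics/s2.png

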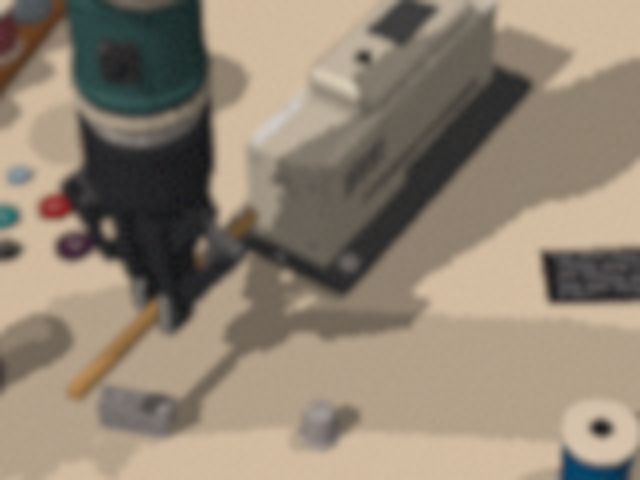

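apply_moves:
  moves: [-0.04,-0.004,0.006,0,0,-0.003,-0.08,-0.004,0.006,0,0,-0.003,-0.11,-0.004,0.006,0,0,-0.003,-0.14,-0.004,0.006,0,0,-0.003,-0.17,-0.004,0.006,0,0,-0.003,-0.19,-0.004,0.006,0,0,-0.003,-0.19,-0.004,0.006,0,0,-0.003,-0.19,-0.004,0.006,0,0,-0.003]

```text
t: 6.92
tcp_pos: [0.5901, 0.2004, 0.0574]
tool_rot: [0.78, 0.625, 0.0, 0.0]
contact_force: [-0.2, 0.3, -0.9]
grip_width: 0.118
gripper_force: 58.6
```

```bash
python3 - <<'E'
from h import *
stat();print(S(state()["tcp_pos"],(.545,.0016),77.25))
E
```

```text
{'t': 6.9167, 'tcp_pos': [0.5901, 0.2004, 0.0574], 'contact_force': [-0.248, 0.3087, -0.8747], 'grip_width': 0.1178, 'gripper_force': 58.6288, 'joints': [0.0324, 0.7267, -0.5731, 1.7518, 0.5164, 0.8178, -1.0067]} yaw 77.43
[ 2.03831711e-01 -7.92894273e-05  5.73860329e-02]
```

apply_moves:
  moves: [-0.012,0,0,0,0,0,-0.02,0,0,0,0,0,-0.028,0,0,0,0,0,-0.028,0,0,0,0,0]

```text
t: 7.25
tcp_pos: [0.589, 0.1974, 0.0582]
tool_rot: [0.779, 0.626, 0.003, -0.001]
contact_force: [2.7, 6.7, -0.7]
grip_width: 0.115
gripper_force: 58.7
```

apply_moves:
  moves: [-0.008,0,0,0,0,0,-0.008,0,0,0,0,0,-0.008,0,0,0,0,0]

```text
t: 7.5
tcp_pos: [0.5887, 0.1962, 0.0584]
tool_rot: [0.779, 0.627, 0.003, -0.001]
contact_force: [1.7, 6.6, 0.3]
grip_width: 0.117
gripper_force: 58.7
```

```bash
cat >> h.py <<'E'
def front(n="top",s=""):
    p,d=capture(n);W=cloud(n,d);Q=S(W,(.545,.0016),77.25)
    m=(abs(Q[...,1])<.018)&(Q[...,2]>.07)&(Q[...,2]<.09)&(Q[...,0]<-.103)&(Q[...,0]>-.27)
    q=Q[m];print(n,"front plate top pts",m.sum(),np.percentile(q[:,0],[5,50,95]).round(4) if m.sum() else "")
    return p,d,Q
E
python3 - <<'E'
from h import *
stat();print(S(state()["tcp_pos"],(.545,.0016),77.25));front("top");front("side")
E
```

```text
{'t': 7.5, 'tcp_pos': [0.5887, 0.1962, 0.0584], 'contact_force': [1.6633, 6.5987, 0.2878], 'grip_width': 0.1167, 'gripper_force': 58.7246, 'joints': [0.0448, 0.7208, -0.5771, 1.7619, 0.5148, 0.8087, -0.9968]} yaw 77.61
[0.19946673 0.00031167 0.05844825]
top front plate top pts 18 [-0.1083 -0.1054 -0.1039]
side front plate top pts 0
```

apply_moves:
  moves: [-0.012,0,0,0,0,0,-0.012,0,0,0,0,0,-0.012,0,0,0,0,0,-0.012,0,0,0,0,0]

```text
t: 7.93
tcp_pos: [0.588, 0.1927, 0.0585]
tool_rot: [0.779, 0.627, 0.003, -0.001]
contact_force: [1.7, 5.8, 2.5]
grip_width: 0.112
gripper_force: 58.9
```

```bash
python3 - <<'E'
from h import *
print(S(state()["tcp_pos"],(.545,.0016),77.25));front("top")
E
```

```text
[0.19583293 0.00020935 0.05850274]
top front plate top pts 17 [-0.1651 -0.1623 -0.1582]
```

apply_moves:
  moves: [0,0,0,0,0,0,0,0,0,0,0,0,0,0,0,0,0,0,0.05,0,0,0,0,0,0.1,0,0,0,0,0,0.17,0,0,0,0,0,0.24,0,0,0,0,0,0.3,0,0,0,0,0,0.3,0,0,0,0,0]

```text
t: 8.73
tcp_pos: [0.6031, 0.2673, 0.0574]
tool_rot: [0.779, 0.627, 0.001, -0.001]
contact_force: [-1.0, 0.6, -0.3]
grip_width: 0.116
gripper_force: 58.6
```

```bash
python3 - <<'E'
from h import *
stat();front("top")
plan((.57,.32,.13,35),(.4997,.4085,.13,-7.24),(.4997,.4085,.026,-7.24))
E
```

```text
{'t': 8.7333, 'tcp_pos': [0.6031, 0.2673, 0.0574], 'contact_force': [-0.9681, 0.5983, -0.3187], 'grip_width': 0.1155, 'gripper_force': 58.623, 'joints': [-0.0739, 0.7743, -0.5695, 1.6564, 0.5152, 0.8638, -1.0693]} yaw 77.72
top front plate top pts 54 [-0.2243 -0.22   -0.2169]
[0.187, -0.176, -0.292, -0.001, -0.001, 0.948] rows 6.0
[-0.027, -0.451, 0.0, 0.0, 0.0, 0.939] rows 5.9
[0.0, 0.0, 0.416, 0.0, 0.0, 0.0] rows 2.5
```

apply_moves:
  moves: [0.03,0,-0.15,0,0,0,0.1,-0.1,-0.29,0,0,0.15,0.187,-0.176,-0.292,0,0,0.3,0.187,-0.176,-0.292,0,0,0.45,0.187,-0.176,-0.292,0,0,0.6,0.187,-0.176,-0.292,0,0,0.75,0.187,-0.176,-0.292,0,0,0.9,0.187,-0.176,-0.292,0,0,0.948,0.187,-0.176,-0.292,0,0,0.948]

```text
t: 9.53
tcp_pos: [0.5708, 0.3163, 0.1301]
tool_rot: [0.954, 0.298, -0.0, 0.001]
contact_force: [-0.1, 0.3, -1.0]
grip_width: 0.115
gripper_force: 58.7
```

apply_moves:
  moves: [-0.027,-0.451,0,0,0,0.15,-0.027,-0.451,0,0,0,0.3,-0.027,-0.451,0,0,0,0.45,-0.027,-0.451,0,0,0,0.6,-0.027,-0.451,0,0,0,0.75,-0.027,-0.451,0,0,0,0.9,-0.027,-0.451,0,0,0,0.939,-0.027,-0.451,0,0,0,0.939,-0.027,-0.451,0,0,0,0.939,-0.027,-0.451,0,0,0,0.939]

```text
t: 10.37
tcp_pos: [0.501, 0.4057, 0.1301]
tool_rot: [0.998, -0.064, -0.0, 0.0]
contact_force: [-0.2, -0.3, -0.4]
grip_width: 0.112
gripper_force: 58.7
```

```bash
python3 - <<'E'
from h import *
stat()
plan((.4997,.4085,.0235,-7.24))
E
```

```text
{'t': 10.3667, 'tcp_pos': [0.501, 0.4057, 0.1301], 'contact_force': [-0.242, -0.3458, -0.3817], 'grip_width': 0.1125, 'gripper_force': 58.7208, 'joints': [-0.525, 0.5926, -0.2876, 1.679, 0.2038, 0.9, -2.5931]} yaw -7.38
[-0.006, -0.011, 0.426, 0.001, 0.0, -0.003] rows 2.6
```

apply_moves:
  moves: [-0.006,-0.011,0.12,0,0,0.003,-0.006,-0.011,0.25,0,0,0.003,-0.006,-0.011,0.34,0,0,0.003,-0.006,-0.011,0.4,0,0,0.003,-0.006,-0.011,0.43,0,0,0.003,-0.006,-0.011,0.43,0,0,0.003,-0.006,-0.011,0.43,0,0,0.003]

```text
t: 10.95
tcp_pos: [0.5002, 0.4094, 0.0233]
tool_rot: [0.998, -0.066, 0.0, -0.0]
contact_force: [0.2, 0.4, 0.2]
grip_width: 0.116
gripper_force: 58.9
```

```bash
python3 -c "
from h import *
stat()"
```

```text
{'t': 10.95, 'tcp_pos': [0.5002, 0.4094, 0.0233], 'contact_force': [0.2085, 0.3639, 0.1512], 'grip_width': 0.1163, 'gripper_force': 58.8652, 'joints': [-0.559, 0.7365, -0.2484, 1.7144, 0.2526, 0.7213, -2.6389]} yaw -7.56
```

apply_moves:
  moves: [0,0,0.006,0,0,0,0,0,0.006,0,0,0]

```text
t: 11.12
tcp_pos: [0.5004, 0.4094, 0.0229]
tool_rot: [0.998, -0.066, 0.001, -0.0]
contact_force: [-1.1, -2.1, 5.6]
grip_width: 0.116
gripper_force: 59.8
```

apply_moves:
  moves: [0,0,0,0,0,0,0,0,0,0,0,0,0,0,0,0,0,0,0,0,0,0,0,0,0,0,0,0,0,0,0,0,0,0,0,0,0,0,0,0,0,0,0,0,-0.1,0,0,0,0,0,-0.25,0,0,0,0,0,-0.4,0,0,0,0,0,-0.55,0,0,0,0,0,-0.7,0,0,0]
  claw: -1

```text
t: 12.12
tcp_pos: [0.4995, 0.4089, 0.1979]
tool_rot: [0.998, -0.066, -0.0, 0.0]
contact_force: [1.6, 0.5, 0.4]
grip_width: 0.999
gripper_force: 0.0
```

```bash
python3 - <<'E'
from h import *
stat()
s=state()["tcp_pos"]
# strip 114.35 long axis -> tool x yaw 114.35 ; place 77.25 (+37.1)
plan((.57,.19,.22,20),(.59,-.03,.22,50),(.54,-.25,.2,85),(.5112,-.3455,.13,114.35),(.5112,-.3455,.003,114.35))
p,d=capture("side");W=cloud("side",d);print(line(sel(W,(195,308,278,352),.040,.05),(.498,.409,np.radians(-6.5)),.0065));P=sel(W,(195,308,278,352),.04,.06);print(P[:,2].max())
E
```

```text
{'t': 12.1167, 'tcp_pos': [0.4995, 0.4089, 0.1979], 'contact_force': [1.6388, 0.4979, 0.3654], 'grip_width': 0.9991, 'gripper_force': 0.0, 'joints': [-0.5168, 0.5183, -0.3057, 1.6284, 0.1755, 1.0223, -2.5796]} yaw -7.57
[0.395, 0.831, -0.088, 0.0, 0.0, -0.613] rows 5.5
[-0.226, 0.854, 0.0, 0.0, 0.0, -0.667] rows 5.3
[-0.803, 0.412, 0.08, 0.0, 0.0, -0.778] rows 5.4
[-0.391, -0.081, 0.28, 0.0, 0.0, -0.652] rows 4.1
[0.0, 0.0, 0.508, 0.0, 0.0, 0.0] rows 3.0
(np.float64(0.4982), np.float64(0.4119), np.float64(-7.27), np.float64(0.1785), np.int64(321))
0.04722373491945198
```

apply_moves:
  moves: [0.395,0.831,-0.088,0,0,-0.15,0.395,0.831,-0.088,0,0,-0.3,0.395,0.831,-0.088,0,0,-0.45,0.395,0.831,-0.088,0,0,-0.613,0.395,0.831,-0.088,0,0,-0.613,0.395,0.831,-0.088,0,0,-0.613]

```text
t: 12.67
tcp_pos: [0.5721, 0.1841, 0.2184]
tool_rot: [0.985, 0.171, 0.0, 0.001]
contact_force: [0.9, -0.7, -0.4]
grip_width: 1.001
gripper_force: 0.0
```

apply_moves:
  moves: [-0.226,0.854,0,0,0,-0.15,-0.226,0.854,0,0,0,-0.3,-0.226,0.854,0,0,0,-0.45,-0.226,0.854,0,0,0,-0.667,-0.226,0.854,0,0,0,-0.667,-0.226,0.854,0,0,0,-0.667]

```text
t: 13.17
tcp_pos: [0.5902, -0.0383, 0.2177]
tool_rot: [0.908, 0.42, -0.001, 0.002]
contact_force: [-0.1, -1.2, -0.1]
grip_width: 0.998
gripper_force: 0.0
```

apply_moves:
  moves: [-0.803,0.412,0.08,0,0,-0.15,-0.803,0.412,0.08,0,0,-0.3,-0.803,0.412,0.08,0,0,-0.45,-0.803,0.412,0.08,0,0,-0.6,-0.803,0.412,0.08,0,0,-0.778,-0.803,0.412,0.08,0,0,-0.778]

```text
t: 13.67
tcp_pos: [0.5374, -0.2569, 0.1972]
tool_rot: [0.738, 0.675, -0.002, 0.0]
contact_force: [0.2, -0.1, -0.6]
grip_width: 0.998
gripper_force: 0.0
```

apply_moves:
  moves: [-0.391,-0.081,0.28,0,0,-0.15,-0.391,-0.081,0.28,0,0,-0.3,-0.391,-0.081,0.28,0,0,-0.45,-0.391,-0.081,0.28,0,0,-0.652,-0.391,-0.081,0.28,0,0,-0.652,-0.391,-0.081,0.28,0,0,-0.652]

```text
t: 14.17
tcp_pos: [0.5107, -0.3461, 0.1272]
tool_rot: [0.542, 0.84, 0.0, -0.001]
contact_force: [0.1, -0.6, -0.5]
grip_width: 1.0
gripper_force: 0.0
```

```bash
python3 - <<'E'
from h import *
stat();plan((.5112,-.3455,.003,114.35))
for n in("top","side"):
    p,d,Q=front(n)
    m=(abs(Q[...,1])<.02)&(Q[...,2]>.045)&(Q[...,2]<.056)&(Q[...,0]<-.106)&(Q[...,0]>-.21);q=Q[m]
    k=np.polyfit(q[:,0],q[:,1],1);print(n,"rail",m.sum(),"y at -.16",np.polyval(k,-.16),"slope deg",np.degrees(k[0]),"w",np.percentile(q[:,1],[3,97]),"z",np.percentile(q[:,2],[50,98]))
    if n=="top": cv2.imwrite("pics/t2.png",cv2.resize(p[160:260,280:460,::-1],None,fx=4,fy=4,interpolation=cv2.INTER_CUBIC))
E
```

```text
{'t': 14.1667, 'tcp_pos': [0.5107, -0.3461, 0.1272], 'contact_force': [0.0951, -0.6308, -0.467], 'grip_width': 0.9998, 'gripper_force': 0.0, 'joints': [0.9419, 0.6071, -0.5464, 1.7388, 0.3851, 0.9057, 0.6573]} yaw 114.31
[0.001, 0.003, 0.497, -0.0, -0.002, -0.001] rows 3.0
top front plate top pts 56 [-0.2243 -0.2202 -0.2171]
top rail 125 y at -.16 0.0014187231332412006 slope deg -0.3691282931218579 w [-0.00259102  0.0049871 ] z [0.05108677 0.05516219]
side front plate top pts 40 [-0.2223 -0.2182 -0.2147]
side rail 39 y at -.16 0.0024521491069652342 slope deg 1.9367814773969756 w [-0.0031516   0.00546898] z [0.0498472  0.05410519]
```

View pics/t2.png

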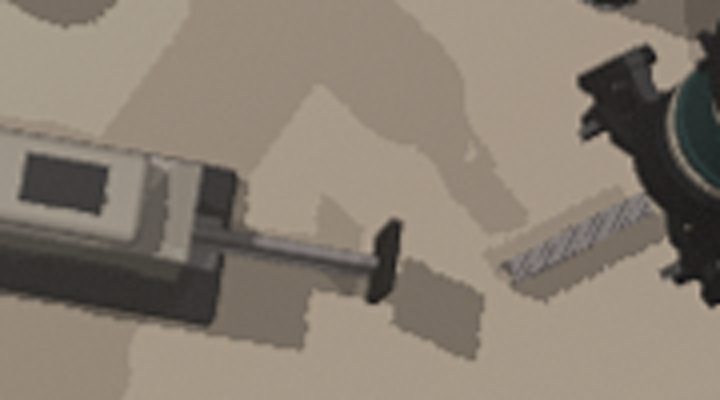

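apply_moves:
  moves: [0.001,0.003,0.15,0,0,0,0.001,0.003,0.3,0,0,0,0.001,0.003,0.42,0,0,0,0.001,0.003,0.485,0,0,0,0.001,0.003,0.487,0,0,0,0.001,0.003,0.487,0,0,0]

```text
t: 14.77
tcp_pos: [0.5123, -0.3441, 0.0063]
tool_rot: [0.542, 0.841, 0.0, -0.0]
contact_force: [1.2, -0.3, -0.0]
grip_width: 0.996
gripper_force: 0.0
```

apply_moves:
  moves: [0,0,0,0,0,0,0,0,0,0,0,0,0,0,0,0,0,0,0,0,0,0,0,0,0,0,0,0,0,0,0,0,0,0,0,0,0,0,0,0,0,0,0,0,0,0,0,0,0,0,0,0,0,0,0,0,0,0,0,0]
  claw: 1

```text
t: 15.6
tcp_pos: [0.5123, -0.3453, 0.0073]
tool_rot: [0.542, 0.84, -0.0, 0.0]
contact_force: [-1.1, 0.6, 5.7]
grip_width: 0.157
gripper_force: 60.9
```

```bash
python3 - <<'E'
from h import *
stat();p=state()["tcp_pos"]
plan(list(p[:2])+[.125,114.35],st(-.159,.0007,.125)+[77.25])
E
```

```text
{'t': 15.6, 'tcp_pos': [0.5123, -0.3453, 0.0073], 'contact_force': [-1.0715, 0.6386, 5.6767], 'grip_width': 0.1572, 'gripper_force': 60.9009, 'joints': [0.8734, 0.768, -0.4569, 1.78, 0.4914, 0.708, 0.5727]} yaw 114.35
[-0.0, 0.0, -0.471, 0.0, 0.001, 0.0] rows 2.8
[0.705, 0.305, 0.0, 0.0, 0.0, 0.824] rows 5.2
```

apply_moves:
  moves: [0,0,-0.1,0,0,0,0,0,-0.22,0,0,0,0,0,-0.35,0,0,0,0,0,-0.47,0,0,0,0,0,-0.47,0,0,0]

```text
t: 16.02
tcp_pos: [0.5155, -0.3464, 0.1301]
tool_rot: [0.542, 0.84, 0.0, 0.005]
contact_force: [1.3, 0.0, 0.1]
grip_width: 0.157
gripper_force: 60.2
```

apply_moves:
  moves: [0.1,0.05,0,0,0,0.13,0.23,0.1,0,0,0,0.26,0.36,0.16,0,0,0,0.39,0.49,0.22,0,0,0,0.52,0.62,0.27,0,0,0,0.65,0.705,0.305,0,0,0,0.78,0.705,0.305,0,0,0,0.824,0.705,0.305,0,0,0,0.824,0.705,0.305,0,0,0,0.824]

```text
t: 16.77
tcp_pos: [0.5086, -0.1532, 0.1237]
tool_rot: [0.781, 0.625, -0.0, 0.0]
contact_force: [0.0, 0.5, -1.3]
grip_width: 0.162
gripper_force: 60.1
```

```bash
python3 - <<'E'
from h import *
stat();plan(st(-.159,.0007,.07)+[77.25])
p,d=capture("side");W=cloud("side",d);Q=S(W,(.545,.0016),77.25)
m=(abs(Q[...,1])<.02)&(Q[...,2]>.115)&(Q[...,2]<.146)&(Q[...,0]<-.1)&(Q[...,0]>-.23);q=Q[m]
print(m.sum(),np.percentile(q,[2,50,98],axis=0).round(4).tolist())
cv2.imwrite("pics/s3.png",cv2.resize(p[100:240,230:400,::-1],None,fx=4,fy=4,interpolation=cv2.INTER_CUBIC))
E
```

```text
{'t': 16.7667, 'tcp_pos': [0.5086, -0.1532, 0.1237], 'contact_force': [0.0188, 0.5344, -1.2533], 'grip_width': 0.1622, 'gripper_force': 60.1467, 'joints': [0.588, 0.4598, -0.4436, 1.9568, 0.274, 0.7836, -0.2317]} yaw 77.37
[0.0, 0.003, 0.215, -0.0, 0.001, 0.003] rows 1.3
180 [[-0.1963, -0.017, 0.1184], [-0.1377, 0.0046, 0.137], [-0.1072, 0.019, 0.1453]]
```

View pics/s3.png

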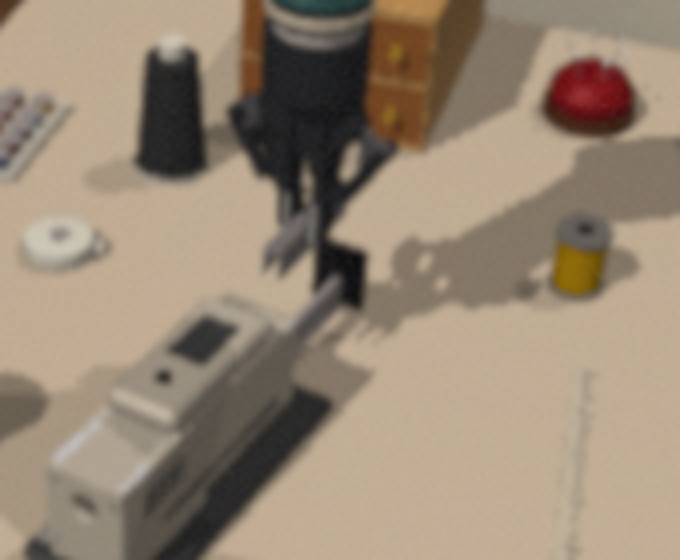

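apply_moves:
  moves: [0,0.003,0.1,0,0,0.003,0,0.003,0.2,0,0,0.003,0,0.003,0.22,0,0,0.003,0,0.003,0.22,0,0,0.003]

```text
t: 17.15
tcp_pos: [0.5078, -0.1538, 0.0672]
tool_rot: [0.782, 0.623, -0.001, -0.002]
contact_force: [0.1, -0.2, -0.5]
grip_width: 0.158
gripper_force: 60.1
```

```bash
python3 - <<'E'
from h import *
stat();print(S(state()["tcp_pos"],(.545,.0016),77.25));plan(st(-.159,.0007,.04)+[77.25])
out=[]
for n in("top","side"):
    p,d=capture(n);Q=S(cloud(n,d),(.545,.0016),77.25)
    for nm,z0,z1,x0,x1 in(("strip",.066,.088,-.205,-.1025),("rail",.046,.055,-.205,-.105)):
        m=(abs(Q[...,1])<.013)&(Q[...,2]>z0)&(Q[...,2]<z1)&(Q[...,0]<x1)&(Q[...,0]>x0);q=Q[m]
        if len(q)>5: print(n,nm,len(q),"x",np.percentile(q[:,0],[3,97]).round(4),"y",np.percentile(q[:,1],[3,50,97]).round(4),"z",np.percentile(q[:,2],[50,97]).round(4))
    u,v=proj(n,[st(-.159,0,.06)])[0].astype(int)
    out.append(cv2.resize(p[v-35:v+35,u-45:u+45,::-1],(390,303),interpolation=cv2.INTER_CUBIC))
cv2.imwrite("pics/c1.png",np.hstack(out))
E
```

```text
{'t': 17.15, 'tcp_pos': [0.5078, -0.1538, 0.0672], 'contact_force': [0.1046, -0.1501, -0.5284], 'grip_width': 0.1582, 'gripper_force': 60.1453, 'joints': [0.5532, 0.548, -0.4021, 1.9831, 0.3304, 0.6782, -0.2822]} yaw 77.08
[-0.15974938  0.00194291  0.06721623]
[0.003, 0.005, 0.109, -0.006, -0.0, -0.004] rows 0.7
top strip 100 x [-0.1475 -0.1096] y [-0.0061  0.004   0.0089] z [0.0831 0.0872]
top rail 8 x [-0.1104 -0.1052] y [-0.0029  0.0017  0.0046] z [0.0506 0.054 ]
side strip 87 x [-0.1907 -0.1144] y [-0.0086  0.0035  0.0113] z [0.0837 0.0875]
side rail 18 x [-0.1989 -0.1488] y [0.0011 0.0031 0.005 ] z [0.0487 0.0535]
```

View pics/c1.png

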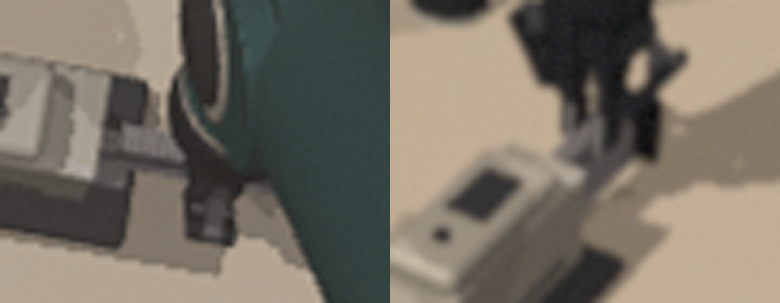

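apply_moves:
  moves: [0,0,0.02,0,0,0,0,0,0.04,0,0,0,0,0,0.05,0,0,0,0,0,0.05,0,0,0]

```text
t: 17.58
tcp_pos: [0.5092, -0.1531, 0.0563]
tool_rot: [0.782, 0.624, -0.0, -0.0]
contact_force: [-0.3, -1.3, 0.1]
grip_width: 0.158
gripper_force: 60.1
```

```bash
python3 - <<'E'
from h import *
stat();print(S(state()["tcp_pos"],(.545,.0016),77.25))
E
```

```text
{'t': 17.5833, 'tcp_pos': [0.5092, -0.1531, 0.0563], 'contact_force': [-0.3354, -1.3472, 0.052], 'grip_width': 0.1582, 'gripper_force': 60.1445, 'joints': [0.5427, 0.5654, -0.3919, 1.9872, 0.3435, 0.6534, -0.2941]} yaw 77.15
[-0.15880554  0.00072955  0.0562674 ]
```

apply_moves:
  moves: [0,-0.001,0.015,0,0,0,0,-0.001,0.03,0,0,0,0,-0.001,0.04,0,0,0,0,-0.001,0.04,0,0,0]

```text
t: 17.92
tcp_pos: [0.5088, -0.153, 0.0459]
tool_rot: [0.782, 0.624, -0.0, -0.0]
contact_force: [0.2, 1.2, -1.2]
grip_width: 0.155
gripper_force: 60.1
```

```bash
python3 - <<'E'
from h import *
stat();print(S(state()["tcp_pos"],(.545,.0016),77.25))
E
```

```text
{'t': 17.9167, 'tcp_pos': [0.5088, -0.153, 0.0459], 'contact_force': [0.1662, 1.1928, -1.2497], 'grip_width': 0.1547, 'gripper_force': 60.1373, 'joints': [0.5351, 0.582, -0.3827, 1.991, 0.3539, 0.6339, -0.303]} yaw 77.15
[-0.1587359   0.00119387  0.04586958]
```

apply_moves:
  moves: [0,0,0.015,0,0,0,0,0,0.028,0,0,0,0,0,0.033,0,0,0,0,0,0.033,0,0,0,0,0,0.033,0,0,0]

```text
t: 18.33
tcp_pos: [0.5092, -0.153, 0.0382]
tool_rot: [0.782, 0.624, -0.0, -0.0]
contact_force: [0.0, 0.4, -1.1]
grip_width: 0.161
gripper_force: 60.3
```

```bash
python3 - <<'E'
from h import *
stat();print(S(state()["tcp_pos"],(.545,.0016),77.25))
E
```

```text
{'t': 18.3333, 'tcp_pos': [0.5092, -0.153, 0.0382], 'contact_force': [0.0349, 0.3862, -1.0805], 'grip_width': 0.1609, 'gripper_force': 60.2891, 'joints': [0.529, 0.5947, -0.3753, 1.9928, 0.3621, 0.6185, -0.3101]} yaw 77.16
[-0.15869492  0.00075472  0.03819593]
```

apply_moves:
  moves: [0,0,0.003,0,0,0,0,0,0.003,0,0,0,0,0,0.003,0,0,0,0,0,0,0,0,0,0,0,0,0,0,0,0,0,0,0,0,0,0,0,0,0,0,0,0,0,-0.1,0,0,0,0,0,-0.25,0,0,0,0,0,-0.4,0,0,0,0,0,-0.5,0,0,0,0,0,-0.5,0,0,0]
  claw: -1

```text
t: 19.33
tcp_pos: [0.5127, -0.1537, 0.1688]
tool_rot: [0.782, 0.624, 0.003, 0.004]
contact_force: [1.9, -0.1, -0.7]
grip_width: 1.001
gripper_force: 0.0
```

```bash
python3 - <<'E'
from h import *
stat();plan(st(-.29,0,.165)+[77.25],st(-.29,0,.05)+[77.25])
p,d=capture("side");Q=S(cloud("side",d),(.545,.0016),77.25)
for nm,z0,z1,x0,x1 in(("strip",.049,.062,-.212,-.1025),("plate",.07,.09,-.27,-.105)):
    m=(abs(Q[...,1])<.013)&(Q[...,2]>z0)&(Q[...,2]<z1)&(Q[...,0]<x1)&(Q[...,0]>x0);q=Q[m]
    if len(q)>5: print(nm,len(q),"x",np.percentile(q[:,0],[3,97]).round(4),"y",np.percentile(q[:,1],[3,50,97]).round(4),"z",np.percentile(q[:,2],[50,97]).round(4))
u,v=proj("side",[st(-.159,0,.06)])[0].astype(int)
cv2.imwrite("pics/c2.png",cv2.resize(p[v-45:v+45,u-60:u+60,::-1],None,fx=5,fy=5,interpolation=cv2.INTER_CUBIC))
E
```

```text
{'t': 19.3333, 'tcp_pos': [0.5127, -0.1537, 0.1688], 'contact_force': [1.8928, -0.092, -0.6957], 'grip_width': 1.0012, 'gripper_force': 0.0, 'joints': [0.6144, 0.398, -0.4731, 1.9229, 0.2366, 0.8644, -0.2042]} yaw 77.15
[-0.526, -0.01, 0.016, 0.013, 0.002, -0.002] rows 3.2
[0.0, 0.0, 0.46, 0.0, 0.0, 0.0] rows 2.8
strip 70 x [-0.2067 -0.1459] y [-0.0081  0.0008  0.0078] z [0.054 0.057]
plate 28 x [-0.2243 -0.2134] y [-0.0103  0.0007  0.0126] z [0.0769 0.0807]
```

View pics/c2.png

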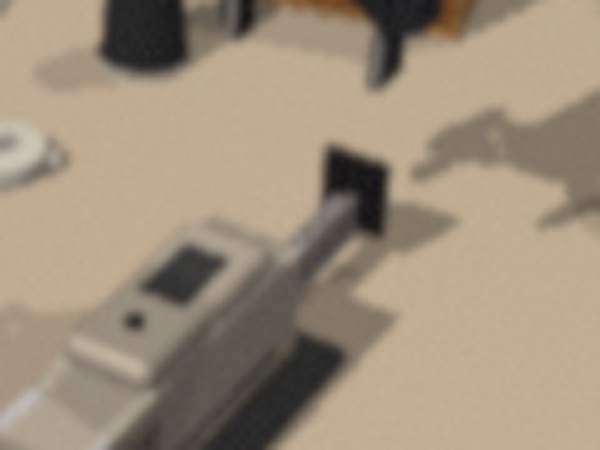

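apply_moves:
  moves: [-0.14,-0.01,0.016,0,0,0,-0.28,-0.01,0.016,0,0,0,-0.42,-0.01,0.016,0,0,0,-0.526,-0.01,0.016,0,0,0,-0.526,-0.01,0.016,0,0,0,-0.526,-0.01,0.15,0,0,0,-0.526,-0.01,0.3,0,0,0,-0.526,-0.01,0.4,0,0,0,-0.526,-0.01,0.476,0,0,0,-0.526,-0.01,0.476,0,0,0,-0.526,-0.01,0.476,0,0,0]
  claw: 1

```text
t: 20.3
tcp_pos: [0.4765, -0.2794, 0.0427]
tool_rot: [0.782, 0.624, -0.001, -0.002]
contact_force: [0.2, -0.3, 0.2]
grip_width: 0.001
gripper_force: 0.0
```

```bash
python3 - <<'E'
from h import *
stat();print(S(state()["tcp_pos"],(.545,.0016),77.25));plan(st(-.235,.001,.05)+[77.25])
E
```

```text
{'t': 20.3, 'tcp_pos': [0.4765, -0.2794, 0.0427], 'contact_force': [0.2305, -0.3143, 0.1872], 'grip_width': 0.0009, 'gripper_force': 0.0, 'joints': [0.7505, 0.6095, -0.3568, 1.94, 0.334, 0.6535, -0.0393]} yaw 77.19
[-0.28922943  0.00476273  0.04269659]
[0.217, 0.015, -0.029, -0.005, -0.002, -0.001] rows 1.3
```

apply_moves:
  moves: [0.05,0.014,-0.029,-0.005,0,0,0.11,0.014,-0.029,-0.005,0,0,0.16,0.014,-0.029,-0.005,0,0,0.2,0.014,-0.029,-0.005,0,0,0.2,0.014,-0.029,-0.005,0,0]

```text
t: 20.72
tcp_pos: [0.4938, -0.2303, 0.053]
tool_rot: [0.781, 0.625, 0.002, 0.003]
contact_force: [0.7, -2.3, 1.7]
grip_width: 0.002
gripper_force: 1.0
```

```bash
python3 - <<'E'
from h import *
stat();print(S(state()["tcp_pos"],(.545,.0016),77.25));plan(st(-.14,.001,.05)+[77.25])
E
```

```text
{'t': 20.7167, 'tcp_pos': [0.4938, -0.2303, 0.053], 'contact_force': [0.7331, -2.291, 1.7098], 'grip_width': 0.002, 'gripper_force': 1.0099, 'joints': [0.6662, 0.5799, -0.3663, 1.9632, 0.3291, 0.6493, -0.1288]} yaw 77.38
[-0.23746703 -0.00120744  0.0530318 ]
[0.39, -0.008, 0.012, 0.008, -0.0, 0.003] rows 2.3
```

apply_moves:
  moves: [0.03,-0.004,0.005,0,0,0,0.06,-0.006,0.01,0,0,0,0.1,-0.006,0.01,0,0,0,0.14,-0.006,0.01,0,0,0,0.18,-0.006,0.01,0,0,0,0.22,-0.006,0.01,0,0,0,0.26,-0.006,0.01,0,0,0,0.3,-0.006,0.01,0,0,0,0.34,-0.006,0.01,0,0,0,0.37,-0.006,0.01,0,0,0,0.39,-0.006,0.01,0,0,0,0.39,-0.006,0.01,0,0,0]

```text
t: 21.72
tcp_pos: [0.5125, -0.1388, 0.0493]
tool_rot: [0.782, 0.623, 0.001, 0.003]
contact_force: [0.0, -7.8, 3.3]
grip_width: -0.001
gripper_force: 3.6
```

```bash
python3 - <<'E'
from h import *
stat();print(S(state()["tcp_pos"],(.545,.0016),77.25));plan(st(-.116,.001,.05)+[77.25])
E
```

```text
{'t': 21.7167, 'tcp_pos': [0.5125, -0.1388, 0.0493], 'contact_force': [0.0409, -7.7538, 3.267], 'grip_width': -0.001, 'gripper_force': 3.5949, 'joints': [0.4899, 0.5692, -0.3613, 1.9965, 0.3349, 0.628, -0.3172]} yaw 77.09
[-0.14411815  0.00068092  0.04929647]
[0.112, -0.002, -0.003, 0.006, 0.003, -0.004] rows 0.7
```

apply_moves:
  moves: [0.03,0,0,0,0,0,0.06,0,0,0,0,0,0.09,0,0,0,0,0,0.11,0,0,0,0,0,0.12,0,0,0,0,0,0.12,0,0,0,0,0,0.12,0,0,0,0,0]

```text
t: 22.3
tcp_pos: [0.5187, -0.1119, 0.0493]
tool_rot: [0.783, 0.622, -0.0, 0.003]
contact_force: [-1.4, -9.4, 5.5]
grip_width: -0.0
gripper_force: 5.1
```

```bash
python3 - <<'E'
from h import *
print(S(state()["tcp_pos"],(.545,.0016),77.25))
E
```

```text
[-0.11649323  0.00062611  0.04932976]
```

apply_moves:
  moves: [0.01,0,0,0,0,0,0.02,0,0,0,0,0,0.02,0,0,0,0,0,0.02,0,0,0,0,0]

```text
t: 22.63
tcp_pos: [0.5186, -0.1118, 0.0494]
tool_rot: [0.784, 0.621, -0.003, 0.004]
contact_force: [-4.1, -20.7, 8.1]
grip_width: 0.0
gripper_force: 10.4
```

apply_moves:
  moves: [0.01,0,0,0,0,0,0.02,0,0,0,0,0,0.02,0,0,0,0,0,0.02,0,0,0,0,0]

```text
t: 22.97
tcp_pos: [0.5186, -0.1117, 0.0495]
tool_rot: [0.785, 0.619, -0.005, 0.006]
contact_force: [-5.4, -30.8, 10.1]
grip_width: -0.002
gripper_force: 15.7
```

```bash
python3 - <<'E'
from h import *
print(S(state()["tcp_pos"],(.545,.0016),77.25))
E
```

```text
[-0.11637165  0.00074439  0.04948286]
```

apply_moves:
  moves: [-0.04,0,0,0,0,0,-0.08,0,0,0,0,0,-0.14,0,0,0,0,0,-0.24,0,0,0,0,0,-0.36,0,0,0,0,0,-0.5,0,0,0,0,0,-0.5,0,-0.2,0,0,0,-0.5,0,-0.4,0,0,0,-0.5,0,-0.5,0,0,0,-0.5,0,-0.5,0,0,0]

```text
t: 23.8
tcp_pos: [0.4973, -0.2204, 0.1811]
tool_rot: [0.782, 0.624, 0.004, 0.007]
contact_force: [0.7, -0.8, -0.3]
grip_width: -0.005
gripper_force: 0.0
```

```bash
python3 - <<'E'
from h import *
stat();front("top");p,d,Q=front("side")
W=cloud("side",d);print(line(sel(W,(195,308,278,352),.040,.05),(.498,.409,np.radians(-6.5)),.0065))
u,v=proj("side",[st(-.05,0,.06)])[0].astype(int)
t,_=capture("top");a=cv2.resize(p[v-60:v+60,u-75:u+75,::-1],(375,300));b=cv2.resize(t[160:260,270:395,::-1],(375,300))
cv2.imwrite("pics/e.png",np.hstack([a,b]))
E
```

```text
{'t': 23.8, 'tcp_pos': [0.4973, -0.2204, 0.1811], 'contact_force': [0.7322, -0.8234, -0.3002], 'grip_width': -0.0048, 'gripper_force': 0.0, 'joints': [0.724, 0.3882, -0.4516, 1.898, 0.215, 0.8865, -0.0566]} yaw 77.16
top front plate top pts 31 [-0.1083 -0.1053 -0.1032]
side front plate top pts 0 
(np.float64(0.4979), np.float64(0.412), np.float64(-7.21), np.float64(0.1801), np.int64(326))
```

View pics/e.png

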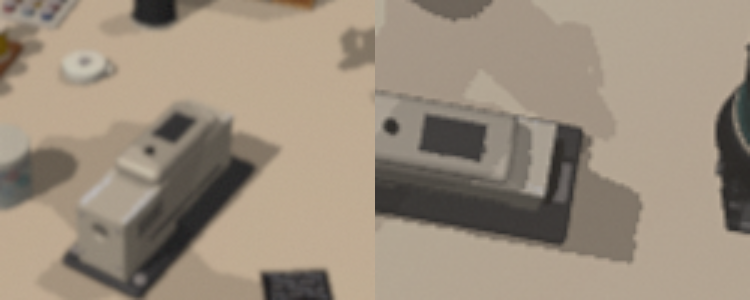

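The drawer's front plate is back at its initial shut position (-0.1083 to -0.103 in the stapler frame, as at the start). The dowel lies in its rest and the arm is clear, so I'm handing in.

```bash
python3 -c "
from station import *
print(sign_off())"
```

```text
the job is handed in; nothing more can be done
None
```

The job is handed in at about 24 s of the 72 s allowed: the dowel tripped the catch and is back in its rest, the full strip is on the rail, and the drawer is pushed home and stayed shut after I let go. I don't have the judge's result, and the follower's travel could not be checked by camera.

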